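# Wind the drive jack up to its pointer

### The arm

A 6-joint arm with a two-finger parallel gripper is mounted at the origin on the work surface. World frame = base frame: x ahead of the robot, y to its left, z up, the work surface at z = 0. Lengths are in m, angles in rad, forces in N, time in s.
With the tool pointing down it reaches from about 0.35 to 0.775 m from the base axis. Payload 5.5 kg.
Tool frame: the origin (TCP) lies midway between the tips of the shut fingers; the grasp point (between the pads) lies grip_point_offset behind it (grip_point_offset is the distance from the TCP to the grasp point, in m); z points along the fingers, y is the direction in which the jaws open and shut (so a half turn about z gives the same grasp; the last joint's range is limited). The gripper opens to 85 mm and grips with 20 to 120 N. Pads are 22 mm wide; open, the fingers measure 114 mm over their backs; the gripper's body (76 mm by 85 mm) begins 54 mm behind the grasp point. The pads swing forward as they close: fully open they stand 13 mm farther back than shut.
Start: joints at [0.978, 0.313, 0.046, 1.304, 0, 1.431], TCP at [0.252, 0.517, 0.208] pointing down, gripper open.
Joint ranges: [-2.76, 2.76], [-0.86, 1.69], [-1.03, 1.26], [-2.2, 2.34], [-1.47, 1.5], [-3.14, 3.14]. Speed limits (rad/s): [2.57, 2.57, 3.14, 3.14, 3.14, 3.14].

### API

Orientations are given as a unit quaternion [w, x, y, z].
In Python, from workcell import * gives the robot as it stands.
- The arm moves only by the tool send_rows, never from a script. Its argument "series" is one flat list of numbers, 7 for each row, row after row: the shift along the tool's x, y, z in cm, then the turn, a rotation vector about the tool's x, y, z in degrees, then the opening, from 0 (shut) to 1 (fully open). A call has 1 to 10 rows; each row is the pose to reach, as a shift and turn from the pose commanded when the call began, along the tool's axes at that moment; what a row does not reach only later rows make up. A row lasts 1/12 s, in which the tool goes at most 41.7 mm and 7.16 degrees, less where a joint would pass 70% of its speed; a pose out of reach is approached as far as the arm can. A call with a gripper value outside its range is refused whole. The fingers move at their own pace and stop on an object; "newtons" is the grip in N (left out, the last holds). Time passes only in rows, so rows that repeat a pose let the fingers close. It gives the time, the measured TCP pose, the force and the opening at its end, in the units of the state.
- get_state(): the state, without advancing time (a new reading comes with each control period).
- read_camera(name): name is "side" or "top" or "wrist"; returns the picture (400x640x3 uint8, blue, green, red); there is no depth.
- camera_info(name): a dict with "K" (3x3 intrinsics, pixels), "xyz" and "attitude" of the camera in the world. Camera axes: x right, y down, z forward; pixel columns grow to the right and rows downward; lengths in m; the calibration is good to about 2 mm. A picture is of the moment at which its call begins: read the wrist's pose just before it. camera_info takes no time and is no camera call; for the wrist camera it gives the pose at the moment of the call.
- hand_in(): hands the job in, once; it reports no verdict.
Trained networks look in the newest picture that a camera, given by its name, has taken for a name from the list of things; names that differ only in an ending like _2 or _b are one class to them, and where a whole thing is asked for, a point or a joint stands for the part that bears it (a point fixed in the world has none). Each returns a list of dicts, best first, with "p" (0 to 1); they miss things now and then, are a little off and sometimes report something else, mostly with a low value. They report only what shows in the picture. A call takes as long as a camera call. They do not tell look-alikes from the thing itself.
- silhouettes(camera, label): "pixels" (400x640 bool, what is visible of it) and "box" ([left, top, width, height] in pixels, round what is visible of it).
The state is a dict: "clock": time; "joint_pos": joint angles; "qvel": joint speeds; "tau": joint torques, N m; "tcp_pos": TCP position; "orientation": TCP orientation; "wrist_force": force on the tool from outside, world axes, zero at the start; "ft_torque": the same for the moment, N m; "finger_gap": finger opening in m.
Only numpy, scipy, OpenCV 4.12 (cv2) and the standard library are available. Lean on these libraries where they do the work, as an engineer would, in place of code of your own. Each camera call takes 0.05 s, during which the arm holds its last target. There are 200 camera calls.

### The job

The opened hard drive has to come up to working height: fit the blue-knobbed crank onto the driving plate on top of the screw jack and wind the deck up until its top is level with the tip of the red pointer. Leave the pointer where it is set, and leave the crank sitting on the shaft when you let go.

Things in the scene. Friction and masses are not known exactly. Their poses are not given: they have to be found in the camera images.
- crank: Crank, blue knob (the orange one has a closed hub), 0.17 kg. Origin: hub centre, underside; x along the arm to the knob, z up. Hub ring 34 wide, 16 tall, 18 bore; arm 18 wide, 10 thick, flush below. Upright knob 25 thick, 70 mm out along x, 11 to 61 above the underside: grip 40 up. It spins with slight drag: carried, the crank keeps its direction in the grip; winding needs no turn of the hand.
- drive_plate (a point): On the fixed jack's upright screw axis, at the top of its steel driving plate (76 across), 158 mm above the bench; z up, turns with the screw. Above it: shaft 12 thick, 22 tall, top 9 tapering to 6; two pins 8 thick, 13 tall, 27 from the axis along +y and -y. The hub drops over the shaft onto the plate with the arm along +x or -x, between the pins; swung round, the arm meets a pin and drives.
- deck_edge (a point): On the side edge of the jack's blue deck (180 x 130 x 8 mm, drive clamped on it), at its top face, 62 mm above the bench at the start. z up. Turning the driving plate clockwise seen from above raises the deck 30 mm per turn (about 4 N at the crank's knob, up to a quarter turn of play before the arm meets a pin); it stays where left. Travel 56 mm.
- pointer_tip (a point): Tip of the red pointer, at the middle of its 3 mm thick blade, on a scale post beside the deck's edge; set 24 to 46 mm above the deck's starting height. Stiff; not to be moved. z up.
Not all that is in view belongs to the job. Leave any green or turquoise look-alike of the crank alone.

How it is judged:
On the way:
1. the blue-knobbed crank sits on the driving plate, its hub over the shaft (horizontal distance between crank and drive_plate below 0.01 m and z of crank in the frame of drive_plate between -0.005 and 0.008 m and angle between crank's own z axis and vertical below 0.2 rad), for 0.2 s.
At the end, for the whole second after the job is handed in: The deck's top is level with the pointer's tip within 7 mm, and the blue-knobbed crank rests still on the driving plate (hub's axis within 10 mm of the screw's axis, underside within 8 mm of the plate, tilted less than 0.2 rad) (all of step 1 and z of deck_edge in the frame of pointer_tip between -0.007 and 0.007 m and linear speed of crank below 0.02 m/s); the robot touches nothing.
It fails at once if the red pointer is shifted by more than 5 mm (distance of pointer_tip from where it was at the start of the episode above 0.005 m).
It also fails if it takes over 64 s, if anything falls off the work surface, if the arm or the gripper's body presses on something with over 40 N, if the wrist force passes 120 N, or if a joint passes its speed limit or range.

## Working session

There is one attempt and no reset: what is moved stays moved. The work goes in short steps, Python scripts to look and compute and a tool call to move; the robot and the scene stay as the last step left them, time stands still between calls to the robot, and variables do not carry over. Pictures are saved under pics/ and viewed, about 8 in all and at most 12, crops included, and the job is handed in when it is done.

Besides the shell and the picture viewer there is one more tool, called in YAML: its name, and indented under it one key for each argument. send_rows: Moves the arm, as the interface text tells. Its arguments: {"type":"object","properties":{"series":{"type":"array"},"newtons":{"type":"number"}},"required":["series"]}

```bash
mkdir -p pics; ls; python3 - <<'E'
from workcell import *
import cv2,numpy as np
s=get_state();print(s)
a=read_camera("top");b=read_camera("side");
cv2.imwrite("pics/top.png",a);cv2.imwrite("pics/side.png",b)
for c in("top","side","wrist"):
    print(c,camera_info(c))
for c in("top","side"):
  for l in("crank","drive_plate","deck_edge","pointer_tip"):
    try: print(c,l,[(round(d["p"],2),d["box"],[round(float(v.mean())) for v in np.nonzero(d["pixels"])[::-1]]) for d in silhouettes(c,l)])
    except Exception as e: print(c,l,e)
E
```

```text
pics
{'clock': 0.0, 'joint_pos': array([ 9.78431156e-01,  3.14002376e-01,  4.49768973e-02,  1.30360174e+00,
       -3.07750201e-05,  1.43119253e+00]), 'qvel': array([ 1.04941319e-03, -2.29457428e-04, -1.81756110e-05,  1.42897080e-03,
        2.49427368e-04, -1.75246600e-04]), 'tau': array([-3.48717103e-04, -4.80632186e+01,  2.98529935e+01,  1.95968914e-02,
       -1.43892053e-04,  1.13758270e-05]), 'tcp_pos': array([0.25123938, 0.51658797, 0.20660694]), 'orientation': array([-3.13241602e-04,  2.24451929e-01,  9.74484732e-01, -8.60325775e-04]), 'wrist_force': array([-0.14022676,  0.14488863, -0.50670254]), 'ft_torque': array([ 0.01648072, -0.00487433, -0.01065148]), 'finger_gap': 0.08530308997919667}
top {'K': array([[509.20723022,   0.        , 312.89040469],
       [  0.        , 509.20723022, 203.42112849],
       [  0.        ,   0.        ,   1.        ]]), 'xyz': array([ 0.51146849, -0.00633121,  1.47313779]), 'attitude': array([ 0.02852175, -0.70041018,  0.71263203, -0.02770705])}
side {'K': array([[498.45853123,   0.        , 319.67239504],
       [  0.        , 498.45853123, 
[... 385 characters left out ...]
 0.55055342, 0.37300407]), 'attitude': array([0.12872213, 0.83769863, 0.52476517, 0.07945528])}
top crank [(0.72, [306.9, 227.9, 24.3, 26.5], [316, 242]), (0.58, [263.4, 228.7, 19.0, 28.3], [273, 247]), (0.51, [225.1, 257.9, 30.0, 18.2], [240, 267])]
top drive_plate [(0.64, [380.4, 203.3, 27.2, 32.6], [395, 218])]
top deck_edge [(0.64, [364.9, 147.8, 58.5, 77.8], [392, 179])]
top pointer_tip []
side crank [(0.91, [348.3, 215.9, 26.1, 38.1], [362, 233]), (0.57, [328.0, 257.1, 47.6, 33.9], [353, 277]), (0.57, [344.9, 299.6, 37.6, 52.4], [364, 326])]
side drive_plate [(0.7, [346.3, 107.9, 32.1, 41.7], [364, 122])]
side deck_edge []
side pointer_tip [(0.41, [298.1, 94.9, 16.3, 11.4], [306, 97])]
```

View pics/top.png

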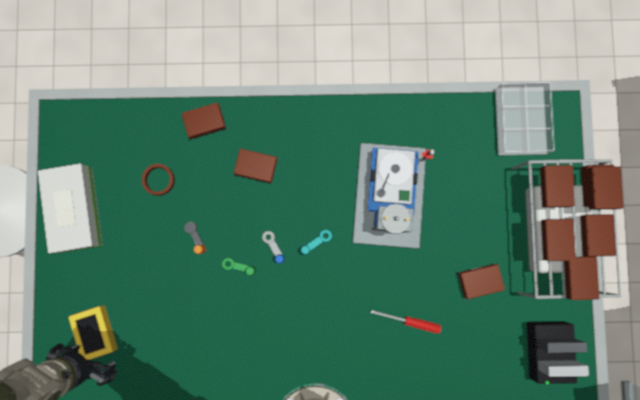

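View pics/side.png

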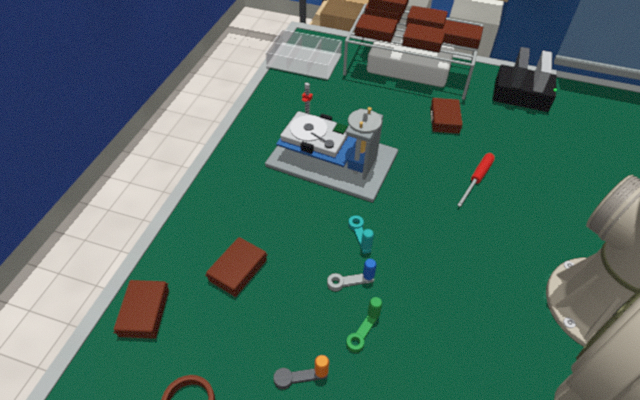

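The top view shows the blue-knobbed crank with its hub at about (268,237) and knob at (279,259). The jack plate is at about (396,219) and the red pointer at about (429,154). In the side view, the hub is at (336,282), the knob at (370,269), the plate at (366,120) and the pointer at (306,97).

```bash
cat > h.py <<'E'
from workcell import *
import cv2,numpy as np
from scipy.spatial.transform import Rotation as R
def cam(n):
    c=camera_info(n);q=c["attitude"];return c["K"],c["xyz"],R.from_quat([q[1],q[2],q[3],q[0]]).as_matrix()
def ray(c,uv):
    K,p,M=c;d=M@np.linalg.solve(K,[uv[0],uv[1],1.]);return p,d/np.linalg.norm(d)
def onz(c,uv,z):
    p,d=ray(c,uv);return p+d*(z-p[2])/d[2]
def proj(c,X):
    K,p,M=c;v=K@(M.T@(np.asarray(X,float)-p));return v[:2]/v[2]
def tri(l):
    A=np.zeros((3,3));b=np.zeros(3)
    for c,uv in l:
        p,d=ray(c,uv);P=np.eye(3)-np.outer(d,d);A+=P;b+=P@p
    return np.linalg.solve(A,b)
def tool():
    s=get_state();q=s["orientation"];return s["tcp_pos"],R.from_quat([q[1],q[2],q[3],q[0]]).as_matrix()
def delta(X,yaw=None):  # world target TCP -> cm along tool axes now; yaw of tool x, tool down -> turn
    p,M=tool();print("shift cm",(M.T@(np.asarray(X)-p)*100).round(2))
    if yaw is not None:
        T=np.array([[np.cos(yaw),np.sin(yaw),0],[np.sin(yaw),-np.cos(yaw),0],[0,0,-1]]) 
        print("turn deg",np.degrees(R.from_matrix(M.T@T).as_rotvec()).round(2))
E
python3 - <<'E'
from h import *
t=cam("top");s=cam("side")
a=cv2.imread("pics/top.png");b=cv2.imread("pics/side.png")
print("hub",onz(t,(268,237),.016),onz(s,(336,281),.016))
print("knobtop",onz(t,(279,259),.061),onz(s,(370,263),.061))
print("plate",onz(t,(396,219),.158),onz(s,(366,120),.158))
r=lambda im,x,y,w,h,k:cv2.resize(im[y:y+h,x:x+w],None,fx=k,fy=k,interpolation=cv2.INTER_CUBIC)
c1=r(a,350,135,100,75+40,5);c2=r(b,290,75,100,115,5)
cv2.putText
out=np.hstack([c1[:, :400],c2[:,:400]]) if 0 else np.hstack([r(a,350,140,100,115,4),r(b,290,75,100,115,4)])
cv2.imwrite("pics/c1.png",out)
p,M=tool();print(p,M)
# wrist cam in tool frame
K,wp,W=cam("wrist");print("cam in tool",M.T@(wp-p),M.T@W)
E
```

```text
hub [0.53365753 0.12419713 0.016     ] [0.52801733 0.12524122 0.016     ]
knobtop [0.47189261 0.09044273 0.061     ] [0.46901979 0.09027012 0.061     ]
plate [ 0.5722006  -0.21973271  0.158     ] [ 0.56677415 -0.22052101  0.158     ]
[0.25158464 0.51707025 0.20747679] [[-8.99218603e-01  4.37499604e-01 -9.84498449e-06]
 [ 4.37499604e-01  8.99218603e-01  1.40143283e-05]
 [ 1.49840563e-05  8.29476791e-06 -1.00000000e+00]]
cam in tool [ 0.0766289   0.00017719 -0.16630378] [[ 9.80902896e-04 -9.54162165e-01 -2.99288491e-01]
 [ 9.99999463e-01  1.03570120e-03 -2.44731365e-05]
 [ 3.33324790e-04 -2.99288307e-01  9.54162669e-01]]
```

View pics/c1.png

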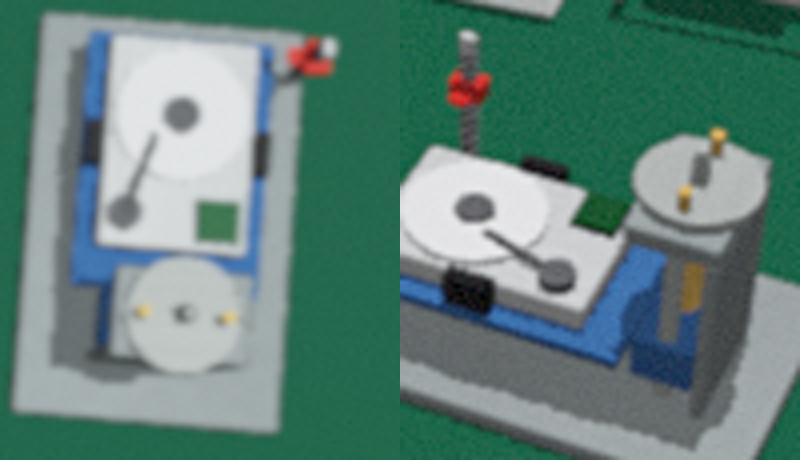

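```bash
python3 - <<'E'
from h import *
print("gpo",grip_point_offset)
t=cam("top");s=cam("side")
P=lambda a,b:tri([(t,a),(s,b)])
sh=P((396.2,218.3),(365.5,114.5));p1=P((385.75,218),(361.25,123));p2=P((407.25,219.5),(369.5,108))
print("shaft",sh,"pins",p1,p2,np.degrees(np.arctan2(*(p2-p1)[[1,0]])))
print("hub",P((268,237),(336,281)));k=P((279,259),(370,263));print("knob",k)
print("ptr",P((423.5,155),(303,97)))
# silhouettes mean of blue knob colour
for n,c in(("top",t),("side",s)):
    im=cv2.imread(f"pics/{n}.png").astype(int);m=(im[...,0]>150)&(im[...,2]<90)&(im[...,1]<120)
    x0,y0,x1,y1=(270,250,290,268) if n=="top" else (360,255,380,285)
    ys,xs=np.nonzero(m[y0:y1,x0:x1]);print(n,xs.mean()+x0,ys.mean()+y0,xs.min()+x0,xs.max()+x0,ys.min()+y0,ys.max()+y0)
    print("proj top/mid of knob est",proj(c,[k[0],k[1],.061]),proj(c,[k[0],k[1],.036]))
# tool y at 30deg -> tool x = y rotated
delta([k[0],k[1],.16],yaw=np.radians(120))
E
```

```text
gpo 0.0187
shaft [ 0.57102995 -0.21784147  0.1753454 ] pins [ 0.57305479 -0.19179754  0.17070754] [ 0.56814376 -0.24624057  0.17301052] -95.15440440519228
hub [0.53106015 0.12396911 0.01318046]
knob [0.47046269 0.09026754 0.06067494]
ptr [ 0.74745716 -0.30543919  0.11532506]
top 279.0740740740741 258.3703703703704 275 283 255 262
proj top/mid of knob est [279.069694   259.52012231] [279.67572455 259.24958049]
side 370.0 263.8333333333333 365 375 259 267
proj top/mid of knob est [369.30492337 262.80661147] [368.18946222 269.60667478]
shift cm [-38.35 -28.8    4.75]
turn deg [ 0.   -0.   34.06]
```

send_rows:
  series: [-4,-3,0.5,0,0,7,0.8,-8,-6,1,0,0,14,0.8,-12,-9,1.5,0,0,21,0.8,-16,-12,2,0,0,28,0.8,-19.2,-14.4,2.5,0,0,34,0.8,-22.5,-17,3,0,0,34,0.8,-25.8,-19.4,3.5,0,0,34,0.8,-29,-21.8,4,0,0,34,0.8,-32.2,-24.2,4.5,0,0,34,0.8,-35,-26.3,4.75,0,0,34,0.8]
  newtons: 40

```text
clock: 1.33
tcp_pos: [0.441, 0.1466, 0.1623]
orientation: [0.0, 0.5, 0.866, 0.0]
wrist_force: [0.6, 0.6, -0.4]
finger_gap: 0.0683
```

```bash
python3 - <<'E'
from h import *
print(tool()[0]);w=cam("wrist");im=read_camera("wrist");cv2.imwrite("pics/w1.png",im)
d=silhouettes("wrist","crank")
print([(round(x["p"],2),x["box"]) for x in d])
print("exp knob top",proj(w,[.4705,.0903,.061]),"hub",proj(w,[.531,.124,.016]))
delta([.4705,.0903,.16],yaw=np.radians(120))
E
```

```text
[0.44096286 0.14659694 0.16226314]
[(0.93, [291.6, 271.3, 25.7, 64.0]), (0.91, [303.3, 213.4, 84.5, 40.8]), (0.69, [314.8, 99.9, 77.6, 78.0])]
exp knob top [314.1913386  247.80104581] hub [370.82682975 231.41203719]
shift cm [-5.99 -0.24  0.2 ]
turn deg [ 0.02  0.1  -0.43]
```

View pics/w1.png

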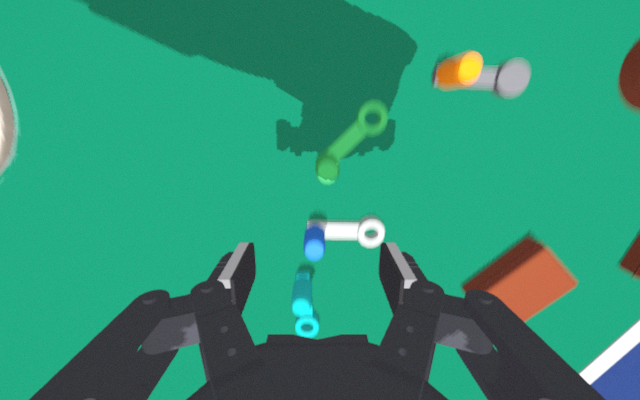

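The wrist view shows the blue knob top at (314,250) and its hub at (371,232). Both match the prediction to within 2 px, so I'll descend and grip.

send_rows:
  series: [-3,-0.1,0,0,0,0,0.8,-6,-0.2,0,0,0,0,0.8,-6,-0.2,3,0,0,0,0.8,-6,-0.2,6,0,0,0,0.8,-6,-0.2,9,0,0,0,0.8,-6,-0.2,12,0,0,0,0.8,-6,-0.2,14,0,0,0,0.8,-6,-0.2,14,0,0,0,0.8,-6,-0.2,14,0,0,0,0,-6,-0.2,14,0,0,0,0]

```text
clock: 2.27
tcp_pos: [0.4697, 0.0961, 0.0235]
orientation: [0.001, 0.499, 0.866, 0.001]
wrist_force: [0.4, -0.0, 0.7]
finger_gap: 0.0452
```

send_rows:
  series: [0,0,0,0,0,0,0,0,0,0,0,0,0,0,0,0,0,0,0,0,0,0,0,0,0,0,0,0,0,0,0,0,0,0,0,0,0,0,0,0,0,0]

```text
clock: 2.77
tcp_pos: [0.4702, 0.0957, 0.0242]
orientation: [0.001, 0.5, 0.866, 0.001]
wrist_force: [-0.9, 0.7, 5.5]
finger_gap: 0.0226
```

send_rows:
  series: [0,0,-1,0,0,0,0,0,0,-3,0,0,0,0,0,0,-6,0,0,0,0,0,0,-9,0,0,0,0,0,0,-12,0,0,0,0,0,0,-15,0,0,0,0,0,0,-18,0,0,0,0,0,0,-20,0,0,0,0,0,0,-20,0,0,0,0,0,0,-20,0,0,0,0]

```text
clock: 3.6
tcp_pos: [0.4696, 0.0956, 0.224]
orientation: [0.002, 0.5, 0.866, 0.001]
wrist_force: [-0.6, -0.2, -2.5]
finger_gap: 0.0224
```

```bash
python3 - <<'E'
from h import *
print(tool());w=cam("wrist");im=read_camera("wrist");ims=read_camera("side");imt=read_camera("top")
cv2.imwrite("pics/s2.png",ims);cv2.imwrite("pics/t2.png",imt)
cv2.imwrite("pics/w2.png",np.hstack([im[150:400,200:500],cv2.resize(ims[80:280,300:500],(250,250))]))
for c in("wrist","side","top"):
    d=silhouettes(c,"crank");print(c,[(round(x["p"],2),x["box"]) for x in d])
E
```

```text
(array([0.46959997, 0.09559356, 0.22399887]), array([[-5.00866482e-01,  8.65516385e-01,  3.76221246e-03],
       [ 8.65522867e-01,  5.00869371e-01,  1.98353589e-04],
       [-1.71269870e-03,  3.35562958e-03, -9.99992903e-01]]))
wrist [(0.82, [313.7, 51.7, 69.4, 65.4]), (0.76, [296.7, 204.9, 145.2, 79.5]), (0.46, [291.8, 213.9, 13.6, 20.4])]
side [(0.89, [331.0, 194.3, 52.4, 38.2]), (0.83, [353.7, 226.4, 19.2, 27.6]), (0.72, [344.3, 302.1, 38.4, 49.8])]
top [(0.78, [301.4, 231.3, 31.4, 22.6]), (0.47, [255.9, 228.0, 9.7, 10.6])]
```

View pics/w2.png

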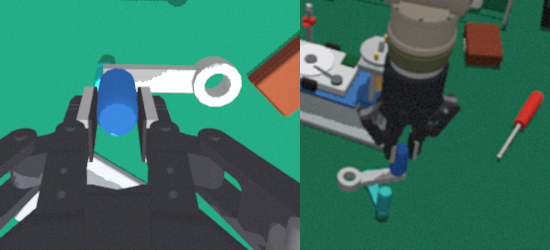

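```bash
python3 - <<'E'
from h import *
w=cam("wrist");s=cam("side");t=cam("top")
h=tri([(w,(417.5,234)),(s,(340,221.6))]);print("hubtop",h)
for z in(.205,.215):print(z,onz(w,(417.5,234),z),onz(s,(340,221.6),z),onz(t,(260.7,233.3),z))
p,M=tool();print("hub rel TCP",h-p)
print("arm dir",np.degrees(np.arctan2(p[1]-h[1],p[0]-h[0])),np.hypot(*(p-h)[:2]))
im=cv2.imread("pics/t2.png");im2=cv2.imread("pics/s2.png")
r=lambda i,x,y:cv2.resize(i[y:y+40,x:x+40],None,fx=10,fy=10,interpolation=cv2.INTER_CUBIC)
cv2.imwrite("pics/c2.png",np.hstack([r(im,240,215),r(im2,320,200)]))
E
```

```text
hubtop [0.52852946 0.12722702 0.21518522]
0.205 [0.53426817 0.12522403 0.205     ] [0.53043635 0.11927471 0.205     ] [0.54027585 0.12532943 0.205     ]
0.215 [0.52854854 0.12724082 0.215     ] [0.52863255 0.12700756 0.215     ] [0.54004868 0.12429121 0.215     ]
hub rel TCP [ 0.06067768  0.03174358 -0.00570662]
arm dir -152.383644119439 0.06847945731196488
```

View pics/c2.png

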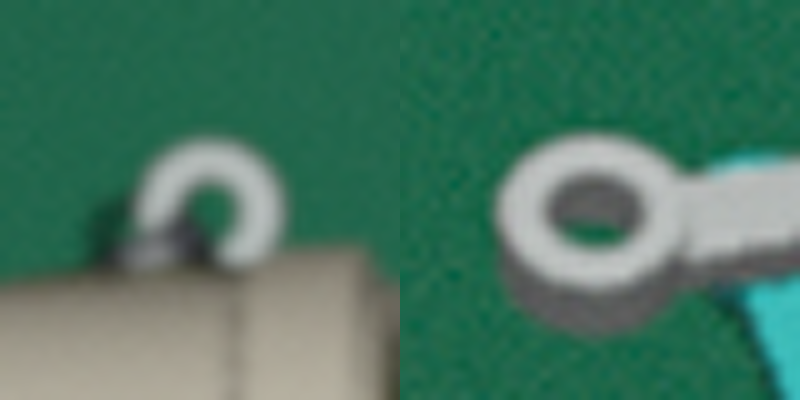

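```bash
python3 - <<'E'
from h import *
w=cam("wrist");s=cam("side");t=cam("top")
a=[(t,(260.6,235)),(s,(339,220.4))]
h=tri(a);print("ts",h, "tsw",tri(a+[(w,(417.5,234))]))
p,M=tool();print(h-p)
# target TCP so hub over shaft, current height + 
sh=np.array([.5707,-.2185]);T=np.array([*(sh-(h-p)[:2]),.235]);print(T)
delta(T)
E
```

```text
ts [0.53361155 0.12428408 0.21362255] tsw [0.5329617  0.12471023 0.21122399]
[ 0.06575977  0.02880064 -0.00726929]
[ 0.50494023 -0.24730064  0.235     ]
shift cm [-31.52 -13.96  -1.42]
```

send_rows:
  series: [-2,-0.9,-0.5,0,0,0,0,-5.5,-2.4,-1,0,0,0,0,-9,-4,-1.2,0,0,0,0,-12.5,-5.5,-1.2,0,0,0,0,-16,-7.1,-1.2,0,0,0,0,-19.5,-8.6,-1.2,0,0,0,0,-23,-10.2,-1.2,0,0,0,0,-26.5,-11.7,-1.2,0,0,0,0,-29.5,-13,-1.2,0,0,0,0,-31.5,-14,-1.2,0,0,0,0]

```text
clock: 4.73
tcp_pos: [0.5052, -0.2505, 0.2329]
orientation: [-0.001, 0.501, 0.866, -0.0]
wrist_force: [-0.4, 0.2, -1.8]
finger_gap: 0.0226
```

send_rows:
  series: [0,0,0,0,0,0,0,0,0,0,0,0,0,0,0,0,0,0,0,0,0]

```text
clock: 4.98
tcp_pos: [0.5049, -0.2467, 0.2333]
orientation: [-0.001, 0.5, 0.866, 0.0]
wrist_force: [0.2, -0.0, -2.7]
finger_gap: 0.0222
```

```bash
python3 - <<'E'
from h import *
print(tool());w=cam("wrist");im=read_camera("wrist");ims=read_camera("side");imt=read_camera("top")
cv2.imwrite("pics/w3f.png",im);cv2.imwrite("pics/s3.png",ims);cv2.imwrite("pics/t3.png",imt)
r=lambda i,x,y,n,k:cv2.resize(i[y:y+n,x:x+n],(400,400),interpolation=cv2.INTER_CUBIC)
u=proj(w,[.5707,-.2185,.18]);print(u,proj(cam("side"),[.5707,-.2185,.2]))
x,y=[int(v)-80 for v in u];y=min(y,240);print("crop",x,y)
cv2.imwrite("pics/w3.png",np.hstack([r(im,x,y,160,0),r(ims,325,60,80,0)]))
E
```

```text
(array([ 0.50486119, -0.24665359,  0.23332897]), array([[-5.00617984e-01,  8.65666876e-01, -1.57932937e-03],
       [ 8.65665607e-01,  5.00620149e-01,  1.58855725e-03],
       [ 2.16580550e-03, -5.71910794e-04, -9.99997491e-01]]))
[400.54334783 216.48269045] [365.69479457 105.54991284]
crop 320 136
```

View pics/w3.png

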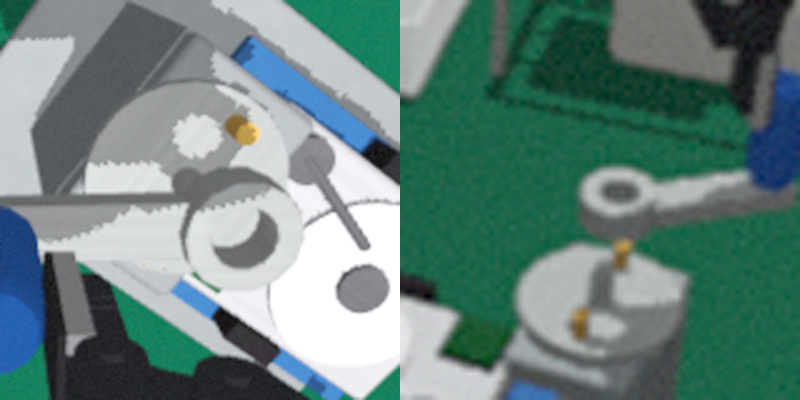

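```bash
python3 - <<'E'
from h import *
w=cam("wrist");s=cam("side");t=cam("top")
c=lambda x,y:(320+x/2.5-.3,136+y/2.5-.3);d=lambda x,y:(325+x/5-.4,60+y/5-.4)
hub=[(w,c(245,227)),(s,d(219,190))];h=tri(hub);print("hub top",h,[onz(*q,.224) for q in hub])
pin=[(w,c(250,132)),(s,d(224,245))] ;p=tri(pin);print("far pin?",p,onz(*pin[0],.171))
pin=[(w,c(250,132)),(s,d(180,316))] ;print("near pin?",tri(pin))
print("side pins/shaft",[onz(s,d(*q),z) for q,z in(((224,245),.171),((180,316),.171),((207,268),.18))])
for X in([.5707,-.2185,.18],[.5707,-.2185,.158],[.5731,-.192,.171],[.568,-.246,.171]):print(X,((proj(w,X)-[320,136])*2.5).round())
E
```

```text
hub top [ 0.56405919 -0.20995733  0.22864667] [array([ 0.56526007, -0.21036174,  0.224     ]), array([ 0.56635433, -0.21706808,  0.224     ])]
far pin? [ 0.55492985 -0.18829311  0.21735672] [ 0.57515151 -0.19010432  0.171     ]
near pin? [ 0.57323468 -0.18983437  0.17322468]
side pins/shaft [array([ 0.56667748, -0.24679022,  0.171     ]), array([ 0.57296103, -0.19187397,  0.171     ]), array([ 0.56790522, -0.21731557,  0.18      ])]
[0.5707, -0.2185, 0.18] [198. 201.]
[0.5707, -0.2185, 0.158] [181. 180.]
[0.5731, -0.192, 0.171] [241. 133.]
[0.568, -0.246, 0.171] [141. 250.]
```

send_rows:
  series: [-0.4,0.15,0,0,0,0,0,-0.7,0.3,0,0,0,0,0,-0.7,0.3,0.7,0,0,0,0,-0.7,0.3,1.4,0,0,0,0,-0.7,0.3,1.9,0,0,0,0,-0.7,0.3,1.9,0,0,0,0,-0.7,0.3,1.9,0,0,0,0]

```text
clock: 5.72
tcp_pos: [0.5109, -0.2514, 0.2144]
orientation: [-0.001, 0.5, 0.866, 0.0]
wrist_force: [0.2, -0.4, -1.5]
finger_gap: 0.0224
```

```bash
python3 - <<'E'
from h import *
print(tool()[0]);w=cam("wrist");im=read_camera("wrist");ims=read_camera("side")
r=lambda i,x,y,n,k:cv2.resize(i[y:y+n,x:x+n],(400,400),interpolation=cv2.INTER_CUBIC)
cv2.imwrite("pics/w4.png",np.hstack([r(im,340,150,120,0),r(ims,335,75,60,0)]))
for X in([.5707,-.2185,.18],[.5707,-.2185,.158],[.5731,-.192,.171],[.5707,-.2185,.205]):print(X,((proj(w,X)-[340,150])*400/120).round(),((proj(cam("side"),X)-[335,75])*400/60).round())
E
```

```text
[ 0.51093767 -0.25140684  0.21440741]
[0.5707, -0.2185, 0.18] [215. 222.] [200. 251.]
[0.5707, -0.2185, 0.158] [189. 191.] [194. 301.]
[0.5731, -0.192, 0.171] [278. 122.] [170. 318.]
[0.5707, -0.2185, 0.205] [252. 266.] [206. 192.]
```

View pics/w4.png

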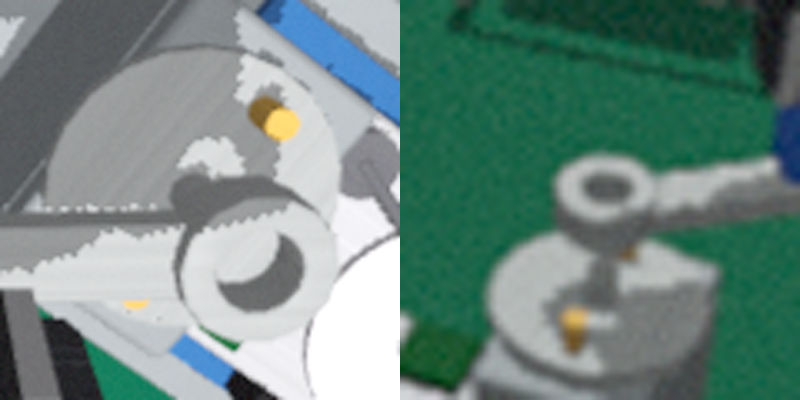

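The hub is within about 1–2 mm of the screw axis in both views: wrist hub at (258,264) against a predicted (256,267), side hub at (206,187) against (206,192). I'll lower it now.

send_rows:
  series: [0,0,0.6,0,0,0,0,0,0,1.2,0,0,0,0,0,0,1.8,0,0,0,0,0,0,2.3,0,0,0,0,0,0,2.7,0,0,0,0,0,0,3.0,0,0,0,0,0,0,3.2,0,0,0,0,0,0,3.2,0,0,0,0]

```text
clock: 6.48
tcp_pos: [0.5113, -0.2517, 0.1828]
orientation: [-0.0, 0.5, 0.866, 0.0]
wrist_force: [-0.3, 0.4, -1.7]
finger_gap: 0.0228
```

```bash
python3 - <<'E'
from h import *
print(tool()[0],get_state()["wrist_force"]);w=cam("wrist");im=read_camera("wrist");ims=read_camera("side")
r=lambda i,x,y,n,k:cv2.resize(i[y:y+n,x:x+n],(400,400),interpolation=cv2.INTER_CUBIC)
cv2.imwrite("pics/w5.png",np.hstack([r(im,300,150,150,0),r(ims,335,75,60,0)]))
E
```

```text
[ 0.51132344 -0.2516645   0.1828363 ] [-0.27413125  0.35015367 -1.71838944]
```

View pics/w5.png

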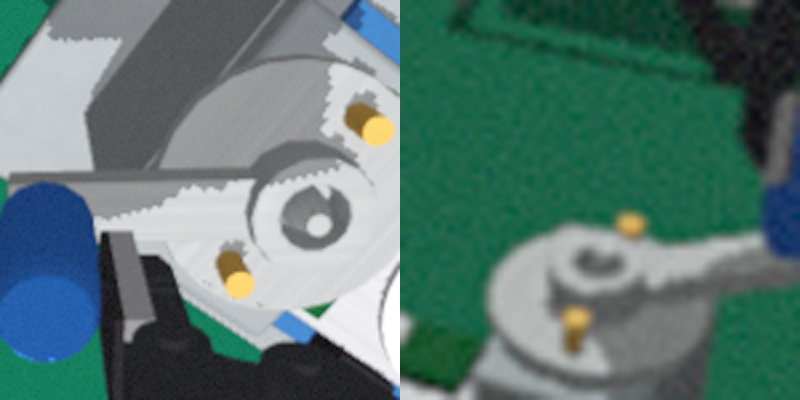

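The shaft tip shows inside the bore, so the hub is on the shaft. I'll lower gently until it touches.

send_rows:
  series: [0,0,0.1,0,0,0,0,0,0,0.15,0,0,0,0,0,0,0.2,0,0,0,0,0,0,0.2,0,0,0,0]

```text
clock: 6.92
tcp_pos: [0.5117, -0.2522, 0.1821]
orientation: [0.001, 0.5, 0.866, -0.0]
wrist_force: [-2.0, -0.7, 3.3]
finger_gap: 0.0225
```

```bash
python3 - <<'E'
from h import *
s=cam("side");w=cam("wrist");im=read_camera("wrist");cv2.imwrite("pics/w6.png",im);p,M=tool();print(p,get_state()["wrist_force"])
# blue knob top centre in wrist
hsv=cv2.cvtColor(im,cv2.COLOR_BGR2HSV);m=cv2.inRange(hsv,(105,120,60),(125,255,255));m[:, :260]=0;m[:,360:]=0
n,l,st,ce=cv2.connectedComponentsWithStats(m);i=1+np.argmax(st[1:,4]);print(st[i],ce[i])
x,y,ww,hh=st[i][:4];u=(x+ww/2,y+hh-ww/2);print(u)
for z in(.158+.061,):print("knob top",onz(w,u,z)," tcp-knob",p-onz(w,u,z))
E
```

```text
[ 0.51167903 -0.2521861   0.18213043] [-2.47373448  0.12887297  3.56885399]
[ 296  218   42   67 2302] [316.68027802 252.05169418]
(np.float64(317.0), np.float64(264.0))
knob top [ 0.51219859 -0.25260857  0.219     ]  tcp-knob [-0.00051956  0.00042247 -0.03686957]
```

The crank is seated: the contact force is about 5 N and the TCP height matches the plate. I'll start winding clockwise at 70 mm radius. In tool axes that is x=7·sin k, y=7−7·cos k.

send_rows:
  series: [1.81,0.24,-0.1,0,0,0,0,3.5,0.94,-0.1,0,0,0,0,4.95,2.05,-0.1,0,0,0,0,6.06,3.5,-0.1,0,0,0,0,6.76,5.19,-0.1,0,0,0,0,7,7,-0.1,0,0,0,0,6.76,8.81,-0.1,0,0,0,0,6.06,10.5,-0.1,0,0,0,0,4.95,11.95,-0.1,0,0,0,0,3.5,13.06,-0.1,0,0,0,0]
  newtons: 30

```text
clock: 7.8
tcp_pos: [0.6058, -0.1553, 0.182]
orientation: [-0.002, 0.499, 0.867, -0.001]
wrist_force: [-7.5, -3.6, 2.5]
finger_gap: 0.0226
```

```bash
python3 - <<'E'
from h import *
p,M=tool();print(p,get_state()["wrist_force"]);w=cam("wrist");im=read_camera("wrist");b=read_camera("side");
r=lambda i,x,y,a,c,k:cv2.resize(i[y:y+c,x:x+a],None,fx=k,fy=k,interpolation=cv2.INTER_CUBIC)
cv2.imwrite("pics/w7.png",np.vstack([im[:, :][0:400], r(b,270,70,130,55,640/130)[:200]])[:600])
print(proj(w,[.747,-.305,.115]))
E
```

```text
[ 0.60584633 -0.15526054  0.18200809] [-7.52131813 -3.57032735  2.53139187]
[359.43408292 374.61464935]
```

View pics/w7.png

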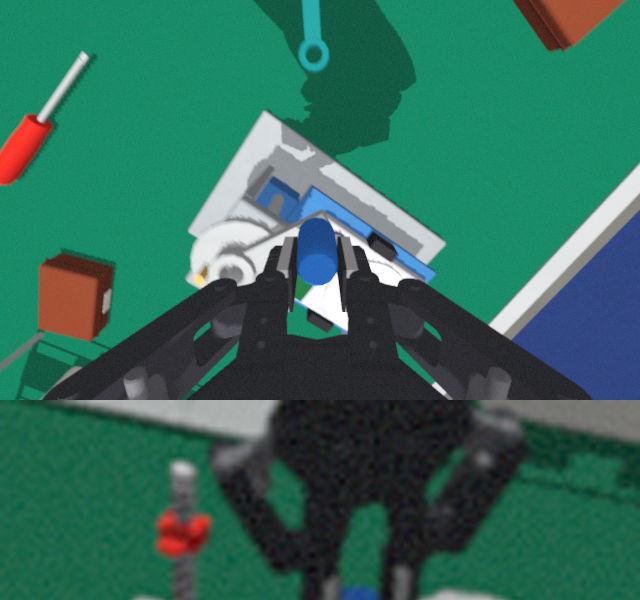

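The crank is driving: the arm is at about 60° and the force is about 8 N. The wrist can't see the pointer, so I'll measure its height numerically from the clear starting pictures.

```bash
python3 - <<'E'
from h import *
t=cam("top");s=cam("side")
a=cv2.imread("pics/top.png").astype(int);b=cv2.imread("pics/side.png").astype(int)
def show(im,x0,y0,x1,y1):
    print("cols",x0,x1)
    for y in range(y0,y1):print(y,' '.join("%3d"%max(0,im[y,x,2]-im[y,x,1:2].max()) for x in range(x0,x1)))
show(a,418,148,438,161);show(b,296,84,318,112)
for z in(.086,.1,.115,.13):
    X=onz(t,(423,155.5),z);Y=onz(t,(428.5,154),z);print(z,X.round(3),proj(s,X).round(1),Y.round(3),proj(s,Y).round(1))
    print("  side",[onz(s,u,z).round(3) for u in((305,101),(302,97),(310,97))])
E
```

```text
cols 418 438
148   0   0   0   0   0   0   0   0   0   0   0   0   0   0   0   0   0   0   0   0
149   0   0   0   0   0   0   0   0   0  26  32  11   0   0   0   0   0   0   0   0
150   0   0   0   0   0   2   0   3  41  86  89  56  10   0   0   0   0   0   0   0
151   0   0   0   4  25  39  40  47  78 113 105  56   7   0   0   0   0   0   0   0
152   0   0   0  20  62  92 100 102 104 107  85  29   0   0   0   0   0   0   0   0
153   0   0   0  30  85 125 134 127 111  93  59  13   0   0   0   0   0   0   0   0
154   0   0   0  30  87 128 137 127 110  92  64  33  28  25   9   0   0   0   0   0
155   0   0   0  23  71 113 128 122 116 115 103  92  90  88  57   0   0   0   0   0
156   0   0   0   6  35  71  93 109 125 134 130 128 127 117  76   6   0   0   0   0
157   0   0   0   0   5  21  43  80 114 127 129 127 127 111  65   0   0   0   0   0
158   0   0   0   0   0   0   3  29  58  73  78  76  75  57  18   0   0   0   0   0
159   0   0   0   0   0   0   0   0   0   0   0   0   0   0   0   0   0   0   0   0
160   0   0   0   0   0   0   0   0   0   0   0   0   0   0   0   0   0   0   0
[... 2622 characters left out ...]
 0.753 -0.326  0.086] [304.6 101.1]
  side [array([ 0.752, -0.327,  0.086]), array([ 0.765, -0.34 ,  0.086]), array([ 0.745, -0.347,  0.086])]
0.1 [ 0.747 -0.308  0.1  ] [304.5 101.5] [ 0.751 -0.323  0.1  ] [305.   97.7]
  side [array([ 0.746, -0.31 ,  0.1  ]), array([ 0.759, -0.323,  0.1  ]), array([ 0.739, -0.33 ,  0.1  ])]
0.115 [ 0.744 -0.305  0.115] [305.   97.7] [ 0.748 -0.32   0.115] [305.5  93.9]
  side [array([ 0.74 , -0.292,  0.115]), array([ 0.752, -0.305,  0.115]), array([ 0.733, -0.311,  0.115])]
0.13 [ 0.742 -0.301  0.13 ] [305.5  93.8] [ 0.745 -0.316  0.13 ] [306.   90.1]
  side [array([ 0.733, -0.274,  0.13 ]), array([ 0.745, -0.286,  0.13 ]), array([ 0.727, -0.293,  0.13 ])]
```

```bash
python3 - <<'E'
from h import *
t=cam("top");s=cam("side")
for n,a,b in(("U",(427.7,150.3),(303.7,94.2)),("R",(430,156.5),(310,95)),("Rend",(432,156.6),(310.8,94)),("L",(423.6,153.5),(304.5,99.5)),("tip",(422,153.6),(304.3,100.8))):
    X=tri([(t,a),(s,b)]);print(n,X.round(4),(proj(t,X)-a).round(2),(proj(s,X)-b).round(2))
# calibration check with known height: plate pins/shaft gave z .171-.173 (true .171), shaft .175 (true .180)
for q in("t","s"):pass
# deck blue corners: base for deck height
a=cv2.imread("pics/top.png");b=cv2.imread("pics/side.png")
d=silhouettes("side","pointer_tip");print([(x["p"],x["box"]) for x in d])
E
```

```text
U [ 0.7555 -0.3188  0.1133] [0.27 1.04] [-1.12 -0.17]
R [ 0.7398 -0.3249  0.1102] [0.2  0.76] [-0.82 -0.12]
Rend [ 0.7395 -0.3305  0.1094] [0.2  0.76] [-0.82 -0.12]
L [ 0.7492 -0.3091  0.1051] [0.2  0.75] [-0.81 -0.12]
tip [ 0.7488 -0.305   0.1042] [0.23 0.89] [-0.98 -0.14]
[(0.55, [300.5, 94.1, 14.0, 9.5])]
```

send_rows:
  series: [-1.69,0.7,0,0,0,0,0,-3.5,0.94,0,0,0,0,0,-5.31,0.7,0,0,0,0,0,-7,0,0,0,0,0,0,-8.45,-1.11,0,0,0,0,0,-9.56,-2.56,0,0,0,0,0,-10.26,-4.25,0,0,0,0,0,-10.5,-6.06,0,0,0,0,0,-10.26,-7.87,0,0,0,0,0,-9.56,-9.56,0,0,0,0,0]

```text
clock: 8.78
tcp_pos: [0.5728, -0.2864, 0.1817]
orientation: [0.001, 0.5, 0.866, 0.002]
wrist_force: [4.6, 2.7, -1.8]
finger_gap: 0.0225
```

send_rows:
  series: [1.11,-1.45,0,0,0,0,0,2.56,-2.56,0,0,0,0,0,4.25,-3.26,0,0,0,0,0,6.06,-3.5,0,0,0,0,0,7.87,-3.26,0,0,0,0,0,9.56,-2.56,0,0,0,0,0,11.01,-1.45,0,0,0,0,0,12.12,0,0,0,0,0,0,12.82,1.69,0,0,0,0,0,13.06,3.5,0,0,0,0,0]

```text
clock: 9.62
tcp_pos: [0.5338, -0.1545, 0.1823]
orientation: [-0.002, 0.5, 0.866, -0.001]
wrist_force: [-4.4, -1.6, 0.3]
finger_gap: 0.0228
```

send_rows:
  series: [-0.24,1.81,0,0,0,0,0,-0.94,3.5,0,0,0,0,0,-2.05,4.95,0,0,0,0,0,-3.5,6.06,0,0,0,0,0,-5.19,6.76,0,0,0,0,0,-7,7,0,0,0,0,0,-8.81,6.76,0,0,0,0,0,-10.5,6.06,0,0,0,0,0,-11.95,4.95,0,0,0,0,0,-13.06,3.5,0,0,0,0,0]

```text
clock: 10.45
tcp_pos: [0.6328, -0.2497, 0.1811]
orientation: [-0.001, 0.499, 0.867, 0.002]
wrist_force: [-0.4, 6.6, -1.5]
finger_gap: 0.0227
```

send_rows:
  series: [0,0,0,0,0,0,0,0,0,0,0,0,0,0,0,0,0,0,0,0,0.6,0,0,0,0,0,0,0.6,0,0,0,0,0,0,0.6,0,0,0,0,0,0,0.6,0,0,0,0,0,0,0.6]

```text
clock: 11.03
tcp_pos: [0.6331, -0.2513, 0.1827]
orientation: [0.001, 0.499, 0.866, 0.0]
wrist_force: [0.5, -0.3, -0.2]
finger_gap: 0.0509
```

send_rows:
  series: [0,0,-3,0,0,0,0.6,0,0,-6,0,0,0,0.6,0,0,-9,0,0,7,0.6,0,0,-9,0,0,14,0.6,0,0,-9,0,0,21,0.6,0,0,-9,0,0,28,0.6,0,0,-9,0,0,35,0.6,0,0,-9,0,0,42,0.6,0,0,-9,0,0,49,0.6,0,0,-9,0,0,56,0.6]

```text
clock: 11.87
tcp_pos: [0.6329, -0.2515, 0.2724]
orientation: [0.0, 0.849, 0.528, 0.0]
wrist_force: [-0.4, 0.1, 0.6]
finger_gap: 0.0512
```

send_rows:
  series: [0,0,0,0,0,7,0.6,0,0,0,0,0,14,0.6,0,0,0,0,0,21,0.6,0,0,0,0,0,28,0.6,0,0,0,0,0,35,0.6,0,0,0,0,0,42,0.6,0,0,0,0,0,49,0.6,0,0,0,0,0,56,0.6,0,0,0,0,0,63,0.6,0,0,0,0,0,64,0.6]

```text
clock: 12.7
tcp_pos: [0.6329, -0.2515, 0.2724]
orientation: [0.0, 1.0, -0.001, 0.0]
wrist_force: [0.6, -0.5, 0.3]
finger_gap: 0.0511
```

```bash
python3 - <<'E'
from h import *
print(tool());print(get_state()["joint_pos"])
delta([.655,-.21,.27]);delta([.64,-.39,.27])
E
```

```text
(array([ 0.6329129, -0.2515039,  0.2724021]), array([[ 9.99997213e-01, -2.31838813e-03,  4.45999528e-04],
       [-2.31831093e-03, -9.99997298e-01, -1.73540128e-04],
       [ 4.46400656e-04,  1.72505679e-04, -9.99999885e-01]]))
[-4.96007162e-01  5.41253159e-01  5.50329714e-01  1.57939804e+00
  5.96322836e-05  2.64790386e+00]
shift cm [ 2.2  -4.16  0.24]
shift cm [ 0.74 13.85  0.24]
```

Next I'll take two wrist views with a sideways baseline over the deck edge and pointer.

send_rows:
  series: [1,-2,0.2,0,0,0,0.6,2,-4,0.2,0,0,0,0.6,2,-4,0.2,0,0,0,0.6,2,-4,0.2,0,0,0,0.6]

```text
clock: 13.03
tcp_pos: [0.6531, -0.2105, 0.2703]
orientation: [0.0, 1.0, 0.003, 0.0]
wrist_force: [0.3, -0.2, 0.0]
finger_gap: 0.0514
```

```bash
python3 - <<'E'
from h import *
import pickle
w=cam("wrist");im=read_camera("wrist");cv2.imwrite("pics/A.png",im);pickle.dump(w,open("A.pkl","wb"));print(tool()[0])
E
```

```text
[ 0.65281335 -0.21133289  0.27026799]
```

send_rows:
  series: [0,3,0,0,0,0,0.6,0,6.5,0,0,0,0,0.6,-0.5,10,0,0,0,0,0.6,-1,13.5,0,0,0,0,0.6,-1.5,16,0,0,0,0,0.6,-1.5,18,0,0,0,0,0.6,-1.5,18,0,0,0,0,0.6,-1.5,18,0,0,0,0,0.6]

```text
clock: 13.75
tcp_pos: [0.6368, -0.3939, 0.2693]
orientation: [-0.0, 1.0, -0.001, -0.0]
wrist_force: [0.3, 0.7, -0.6]
finger_gap: 0.0511
```

```bash
python3 - <<'E'
from h import *
import pickle
w=cam("wrist");im=read_camera("wrist");cv2.imwrite("pics/B.png",im);pickle.dump(w,open("B.pkl","wb"));print(tool()[0])
A=pickle.load(open("A.pkl","rb"));a=cv2.imread("pics/A.png")
X=[.74,-.28,.105];ca=proj(A,X);cb=proj(w,X);print(ca,cb)
o=[]
for i,c in((a,ca),(im,cb)):
    x=int(np.clip(c[0]-60,0,520));y=int(np.clip(c[1]-75,0,250));print(x,y);o.append(cv2.resize(i[y:y+150,x:x+120],None,fx=3.333,fy=3.333,interpolation=cv2.INTER_CUBIC)[:,:399])
cv2.imwrite("pics/AB.png",np.hstack(o))
E
```

```text
[ 0.63727296 -0.39247366  0.26978076]
[378.74237179 101.66611956] [214.27976165  85.56887873]
318 26
154 10
```

View pics/AB.png

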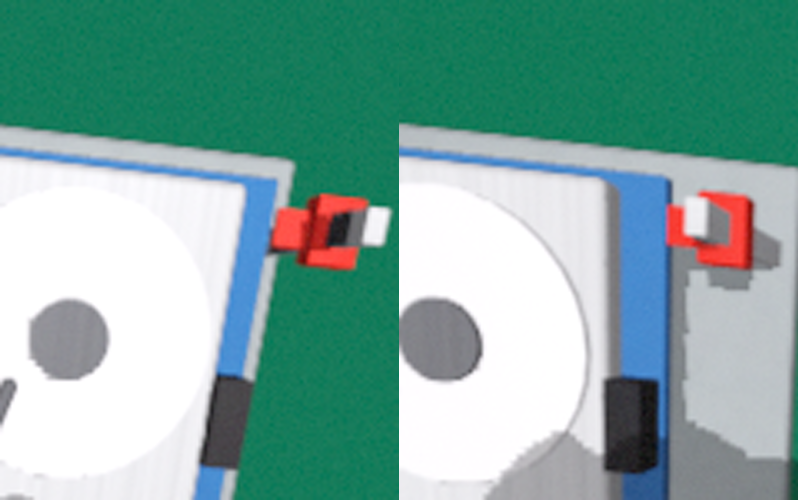

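Both views show the blade end right at the deck edge. In A the deck corner is at (278,180) and the tip's upper corner at (276,209). In B they are at (271,178) and (269,205), local to that crop. Now I'll triangulate the height difference.

```bash
python3 - <<'E'
from h import *
import pickle
A,B=[pickle.load(open(n+".pkl","rb")) for n in"AB"]
f=lambda x,y,o:(o[0]+x/3.333-.35,o[1]+y/3.333-.35)
for n,a,b in(("deck corner",(278,180),(271,178)),("tip up",(276,209),(269,205)),("tip low",(271,251),(269,245)),("clamp ul",(319,195),(299,190)),("clamp lr",(354,268),(352,268))):
    l=[(A,f(*a,(318,26))),(B,f(*b,(154,10)))];X=tri(l);print(n,X.round(4),[(proj(c,X)-u).round(1) for c,u in l])
E
```

```text
deck corner [ 0.7634 -0.304   0.1014] [array([-0. ,  0.1]), array([-0. , -0.1])]
tip up [ 0.7545 -0.3034  0.1044] [array([ 0. , -0.2]), array([0. , 0.2])]
tip low [ 0.7416 -0.3027  0.1058] [array([ 0.1, -0.7]), array([0. , 0.7])]
clamp ul [ 0.7582 -0.3152  0.1109] [array([ 0. , -0.1]), array([0. , 0.1])]
clamp lr [ 0.7353 -0.3303  0.1085] [array([-0. ,  0.2]), array([ 0. , -0.2])]
```

The tip reads 1.5–3 mm above the deck, well within the 7 mm tolerance. I'll use my last view to check that the crank is still seated.

```bash
python3 - <<'E'
from h import *
s=cam("side");t=cam("top");b=read_camera("side");a=read_camera("top");c=cam("wrist");im=read_camera("wrist")
X=[.5712,-.2182,.174]
us,ut,uw=proj(s,X),proj(t,X),proj(c,X);print(us,ut,uw)
r=lambda i,u,n:cv2.resize(i[max(0,int(u[1])-n//2):,max(0,int(u[0])-n//2):][:n,:n],(390,390),interpolation=cv2.INTER_CUBIC)
cv2.imwrite("pics/fin.png",np.hstack([r(b,us,70),r(a,ut,70)]))
print(get_state()["wrist_force"],get_state()["clock"])
E
```

```text
[364.46013445 114.73669913] [396.41975616 219.0952461 ] [153.86535298 251.95698651]
[-0.62728058 -0.09014985  0.28311057] 13.95
```

View pics/fin.png

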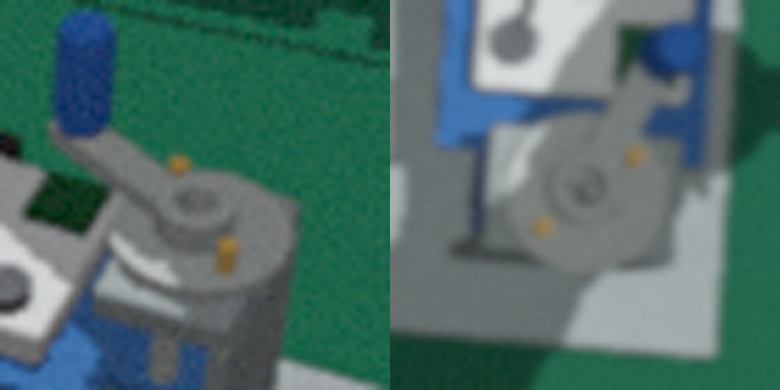

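The hub sits flat on the plate over the shaft, centred at about (195,200) in the side crop and (585,187) in the top crop. The crank is upright and the hand is clear, so I'm handing in.

```bash
python3 -c "
from workcell import *
print(hand_in())"
```

```text
the job is handed in; nothing more can be done
None
```

I fitted the blue-knobbed crank onto the driving plate and wound the deck up by about 1.4 turns clockwise. I then let go, moved the hand clear and handed in at about 14 s. The hand-in reports no verdict, so the result rests on my own checks.

- **Deck height:** two wrist views put the deck's top at 0.101 m and the top of the pointer's tip at about 0.105 m. That leaves the deck about 1.5–3 mm below the tip's middle, within the 7 mm allowed. Working from the turns wound, the deck should be at about 0.104 m, so the two deck estimates differ by roughly 2.6 mm, and either one is within tolerance.
- **Crank:** the last side and top pictures show the hub over the shaft, flat on the plate and upright. I judged this by eye and did not measure the offset or tilt.
- **Pointer and forces:** the arm never went near the pointer, but I did not re-measure its position against the start. The largest wrist force I saw was about 8 N, and it was near zero after release.
- **Disagreement:** the cameras differed by 3–6 mm on the crank's position, and it swung slightly in the grip while being carried. I corrected for both with a close-up look before lowering it.

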